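# Hang up the basket, free the sagging gate bolt and hold the guard gate ajar

## Task

The parts basket has been left in the way of the gate in the mesh guard: first hang it by its handle on the hook on the guard's top rail and let go of it. Then open the gate: its barrel bolt has sagged and is caught behind the bent-up lip of the keeper, so lift the bolt by its knob over the lip while pulling it back out of the keeper, without forcing it, and swing the gate open towards you about a hand's width (10 cm at its free edge). The gate springs shut by itself, so finish with the gripper still holding it ajar there, and leave everything else on the bench where it is.

Things in the scene. Friction and masses are not known exactly. Their poses are not given: they have to be found in the camera images.
- cage: Fixed open-topped guard of grey steel tube and welded mesh round a clamping jig, 612 wide, 180 deep, 245 high. Origin on the bench, in the plane of the front face (it looks to -x, the robot), below the gate's free edge. y runs left along the front: gate y 0 to 284, latch post -46 to -6, fixed panel with 20 mm top rail -306 to -46. x goes into the guard
- basket: The parts basket: loose sheet-steel tray, 74 (x) by 116 (y) by 50 high, about 0.2 to 0.4 kg with the screws in it, with a stiff bail that rises to a straight black hand grip along its y. It starts standing on the bench in front of the gate. Origin: centre of the underside; z up
- basket_grip (a point): Middle of the basket's hand grip: a round bar of 10 mm diameter, 92 mm long, along the basket's y, 130 mm above the basket's underside. The opening below it, down to the tray's rim, is 75 high and 113 wide
- hook: Fixed steel wire hook (8 mm wire) clipped over the top rail of the guard's fixed panel, pointing out of the front face. Origin: front top edge of the rail, 245 above the bench; axes as the guard's. The arm leaves the panel 12 mm below the origin and runs 91 mm out (-x); its upturned tip ends 18 mm above the origin
- hook_seat (a point): Top of the wire at the lowest point of the hook, where a handle comes to lie: 66 mm in front of the panel's face, 231 above the bench. The upturned tip stands 15 to 25 mm farther out and ends 32 mm above this point
- gate_hinge (a point): Point on the vertical hinge axis of the gate, at the height of the bolt (212 above the bench), in the plane of the guard's front face, at y = 284 of the guard
- gate_swing (a joint): Angle of the gate, rad: 0 shut, grows as its free edge swings out towards the guard's -x (clockwise seen from above). A spring hinge shuts it: about 0.25 N m at 0, 0.43 N m at 0.36 rad; it shuts from any angle
- gate: The gate: steel tube and mesh, 281 wide, 20 thick, its top at 245 above the bench, carrying the barrel bolt near the top of its front face. Origin on the hinge axis at bench level; axes as the guard's when shut
- gate_edge (a point): Front corner of the gate's free edge (the stile) at the height of the bolt, 284 mm from the hinge axis. 10 cm of opening there is 0.35 rad
- bolt_knob (a point): Centre of the bolt's knob: upright black cylinder, 22 diameter, 32 high, on an 8 mm stem that rises from the rod. Bolted and sagging, it is 275 above the bench (its underside 259, 14 above the gate's top), 22 mm in front of the gate's face and 75 mm from the gate's free edge (209 mm along the gate from the hinge). Nothing stands above it. It draws towards the hinge
- bolt_draw (a joint): How far the bolt is drawn back along the gate towards the hinge, m: 0 bolted, 0.055 fully back. Friction about 2 N; it stays where it is left. While the bolt sags it jams on the keeper's lip at about 0.006. It is out of the keeper's strap from 0.026, and past the lip from 0.032
- bolt_lift (a joint): How far the bolt is lifted in its worn guides, m: 0 sagging, 0.014 at the top of the guides. Lifting takes about 2.5 N and it drops back when let go. The nose clears the lip when lifted more than 0.0065, and must stay up until past it
- bolt_nose (a point): Tip of the bolt's round nose, on the axis of the 16 mm rod: 42 mm beyond the gate's free edge when bolted. A notch in the rod's underside, 22 to 36 mm behind the tip, lies over the keeper's lip
- keeper: Fixed steel keeper on the latch post: a strap round the bolt's nose (26 wide, its front 39 mm in front of the post's face) with a foot bent up into a lip on the gate's side. Same origin and axes as the guard
- keeper_lip (a point): Middle of the top edge of the bent-up lip, 210.5 above the bench, 4 mm thick, 12 mm from the gate's free edge; it stands 6.5 mm higher than the underside of the sagging bolt's nose
- screw_jar: Bystander: screw jar with a black lid, 52 diameter, 65 high, standing in front of the latch post. Origin: centre of its underside
- screwdriver: Bystander: screwdriver, 200 long, lying in front of the fixed panel. Origin: underside, middle
- wrench: Bystander: wrench, 180 long, lying to the left of the basket. Origin: underside, middle
- hammer: Bystander: hammer, 280 long, lying on the left. Origin: underside, middle
- spray_can: Bystander: spray can, 65 diameter, 190 high, left of the guard. Origin: centre of its underside
- drill: Bystander: cordless drill, 200 high, standing on its battery on the right. Origin: centre of its underside
Not all that is in view belongs to the job. What is meant by the basket is not green, red or turquoise, and is the larger of those in its own colour.

How it is judged:
On the way, in this order (a step that is already met when the one before it is completed fails the run):
1. the basket hangs by its handle on the hook, clear of the bench, let go and at rest (contact force between basket and hook above 1 N and contact force between basket and the fingers below 0.1 N and distance between basket_grip and hook_seat below 0.055 m and height (world z) of basket above 0.07 m and linear speed of basket below 0.08 m/s), for 0.3 s.
2. the bolt is drawn out of the keeper (value of joint bolt_draw above 0.024 m).
At the end, for the whole second after the job is handed in: The gate stands still, ajar 0.25 to 0.50 rad (7 to 14 cm at its free edge), held by the fingers on knob or gate and propped by nothing else; the basket hangs still by its handle on the hook, grip within 55 mm of the seat, tray 70 mm or more above the bench, touched by neither arm nor gate (all of step 1 and value of joint gate_swing between 0.25 and 0.5 rad and velocity of joint gate_swing between -0.1 and 0.1 rad/s and contact force between the fingers and gate above 0.5 N and contact force between basket and gate below 0.1 N and contact force between basket and the arm below 0.1 N); the arm keeps its last pose, push and grip.
It fails at once if the bolt or gate is forced against the keeper (more than 45 N) (contact force between gate and keeper above 45 N).
It fails at once if another thing on the bench is disturbed (moved more than 40 mm) (distance of any of screw_jar, screwdriver, wrench, hammer, spray_can, drill from where it was at the start of the episode above 0.04 m).
It also fails if it takes over 67 s, if anything falls off the work surface, if the arm or the gripper's body presses on something with over 40 N, if the wrist force passes 120 N, or if a joint passes its speed limit or range.

## Robot

A 7-joint arm with a two-finger parallel gripper is mounted at the origin on the work surface. World frame = base frame: x ahead of the robot, y to its left, z up, the work surface at z = 0. Lengths are in m, angles in rad, forces in N, time in s.
With the tool pointing down it reaches from about 0.4 to 0.85 m from the base axis. Payload 6.9 kg.
Tool frame: the origin (TCP) lies on the centre line of the jaws, within the pads' length; the fingertips stand 22 mm ahead of it and the grasp point (between the pads) lies 3 mm ahead of it (env.tip_reach is the z of the fingertips in the tool frame, in m); z points along the fingers, y is the direction in which the jaws open and shut (so a half turn about z gives the same grasp; the last joint's range is limited). The gripper opens to 85 mm and grips with 20 to 120 N. Pads are 22 mm wide; open, the fingers measure 114 mm over their backs; the gripper's body (76 mm by 85 mm) begins 54 mm behind the grasp point. The pads swing forward as they close: fully open they stand 13 mm farther back than shut.
Start: joints at [-1.065, 0.507, -0.238, 1.5, 0.126, 1.149, -0.155], TCP at [0.243, 0.576, 0.253] pointing down, gripper open.
Joint ranges: [-3.08, 3.08], [-0.24, 2.05], [-1.43, 1.35], [0, 2.5], [-1.52, 4.66], [0.17, 1.96], [-2.89, 2.89]. Speed limits (rad/s): [2.39, 2.39, 3.14, 3.14, 3.14, 3.14, 3.14].

## Interface

Orientations are given as a unit quaternion [w, x, y, z].
In Python, from rig import get_state, vision, order, env gives the robot as it stands.
- The arm moves only by the tool apply_moves, never from a script. Its argument "commands" is a list of rows, each a list of 4 numbers: the shift along the tool's x, y, z in mm, then the turn about the tool's z in rad. A call has 1 to 10 rows; each row is the pose to reach, as a shift and turn from the pose commanded when the call began, along the tool's axes at that moment; what a row does not reach only later rows make up. A row lasts 1/12 s, in which the tool goes at most 41.7 mm and 7.16 degrees, less where a joint would pass 70% of its speed; a pose out of reach is approached as far as the arm can. A call with a gripper value outside its range is refused whole. "claw" is the finger opening in mm, from 0 to 85.4, set as the call begins (left out, the last holds). The fingers move at their own pace and stop on an object; "newtons" is the grip in N (left out, the last holds). Time passes only in rows, so rows that repeat a pose let the fingers close. It gives the time, the measured TCP pose, the force and the opening at its end, in the units of the state.
- get_state(): the state, without advancing time (a new reading comes with each control period).
- vision.capture(name): name is "scene" or "top" or "wrist"; returns a dict with "pixels" (400x640x3 uint8, red, green, blue), "fx", "fy", "cx", "cy" (pixels), "dist_coeffs" ([k1, k2, p1, p2, k3] as OpenCV has them; the pictures are not rectified), "rvec" (rotation vector, rad) and "tvec" (3), from world to camera coordinates, as OpenCV has them; the wrist camera has in their place "hand_eye" (4x4, takes a point from camera to tool coordinates, whose origin is the TCP and whose axes are the flange's). Camera axes: x right, y down, z forward; pixel columns grow to the right and rows downward; lengths in m; the calibration is good to about 2 mm. A picture is of the moment at which its call begins: read the wrist's pose just before it. There is no depth.
- order.sign_off(): hands the job in, once; it reports no verdict.
Trained networks look in the newest picture that a camera, given by its name, has taken for a name from the list of things; names that differ only in an ending like _2 or _b are one class to them, and where a whole thing is asked for, a point or a joint stands for the part that bears it (a point fixed in the world has none). Each returns a list of dicts, best first, with "p" (0 to 1); they miss things now and then, are a little off and sometimes report something else, mostly with a low value. They report only what shows in the picture. A call takes as long as a camera call. They do not tell look-alikes from the thing itself.
- vision.search_frame(camera, query): "point" ([column, row] in pixels, amid what is visible of it).
- vision.regions_of(camera, query): "region" (400x640 bool, what is visible of it) and "point" ([column, row] in pixels, amid what is visible of it).
The state is a dict: "time_s": time; "joint_pos": joint angles; "joint_velocities": joint speeds; "joint_efforts": joint torques, N m; "eef_pos": TCP position; "tool_rot": TCP orientation; "force": force on the tool from outside, world axes, zero at the start; "wrist_torque": the same for the moment, N m; "finger_gap": opening from 0.0 (shut) to 1.0 (fully open).
Only numpy, scipy, OpenCV 4.12 (cv2) and the standard library are available. Lean on these libraries where they do the work, as an engineer would, in place of code of your own. Each camera call takes 0.05 s, during which the arm holds its last target.

## Working session

There is one attempt and no reset: what is moved stays moved. The work goes in short steps, Python scripts to look and compute and a tool call to move; the robot and the scene stay as the last step left them, time stands still between calls to the robot, and variables do not carry over. Pictures are saved under pics/ and viewed, and the job is handed in when it is done.

Besides the shell and the picture viewer there is one more tool, called after ">>>" in YAML: its name, and indented under it one key for each argument. apply_moves: Moves the arm, as the interface text tells. Its arguments: {"type":"object","properties":{"commands":{"type":"array"},"claw":{"type":"number"},"newtons":{"type":"number"}},"required":["commands"]}

```bash
ls; mkdir -p pics
python3 - <<'E'
from rig import get_state, vision, order, env
import cv2, numpy as np
s=get_state(); print(s)
for n in ["scene","top","wrist"]:
    c=vision.capture(n); cv2.imwrite(f"pics/{n}0.png",c["pixels"][:,:,::-1])
    print(n,{k:v for k,v in c.items() if k!="pixels"})
E
```

```text
pics
{'time_s': 0.0, 'joint_pos': array([-1.06547639,  0.50832022, -0.2375411 ,  1.50115263,  0.12569828,
        1.14887358, -0.15482187]), 'joint_velocities': array([-0.00091933,  0.00039085,  0.0008717 ,  0.0007368 , -0.0007086 ,
        0.00113891, -0.00010259]), 'joint_efforts': array([-1.63468530e-04, -6.20604014e+01, -2.18646057e+00, -2.49651432e+01,
        1.26915154e-02,  1.18976392e-02,  1.72869228e-06]), 'eef_pos': array([0.24316333, 0.57525237, 0.2524343 ]), 'tool_rot': array([-1.63287922e-04,  1.98575505e-01,  9.80085196e-01, -8.66608758e-04]), 'force': array([-0.50475155, -0.28025663,  0.84198903]), 'wrist_torque': array([-0.03609858,  0.02705313,  0.02293519]), 'finger_gap': 1.0025381910446736}
scene {'fx': 369.3447935118296, 'fy': 369.3447935118296, 'cx': 320.55136815900556, 'cy': 203.540614366556, 'dist_coeffs': array([-0.01080411,  0.        ,  0.        ,  0.        ,  0.        ]), 'rvec': array([ 2.40631643,  0.5665759 , -0.22501378]), 'tvec': array([-0.44113804, -0.07278352,  1.29141802])}
top {'fx': 453.14749262071393, 'fy': 453.14749262071393, 'cx': 324.0028074978764, 'cy': 207.45920967336994, 'dist_coeffs': array([-0.08720033,  0.        ,  0.        ,  0.        ,  0.        ]), 'rvec': array([ 2.12645539, -2.14062338,  0.17572007]), 'tvec': array([1.09480137e-04, 5.16265626e-01, 1.43059583e+00])}
wrist {'fx': 332.5284560757467, 'fy': 332.5284560757467, 'cx': 317.4981097943398, 'cy': 197.48826280872225, 'dist_coeffs': array([0.00546967, 0.        , 0.        , 0.        , 0.        ]), 'hand_eye': array([[-5.15316615e-04, -9.48205500e-01, -3.17657149e-01,
         8.04563724e-02],
       [ 9.99999853e-01, -5.41786594e-04, -5.01015361e-06,
        -1.03145604e-03],
       [-1.67351729e-04, -3.17657105e-01,  9.48205640e-01,
        -1.20459535e-01],
       [ 0.00000000e+00,  0.00000000e+00,  0.00000000e+00,
         1.00000000e+00]])}
```

View pics/scene0.png

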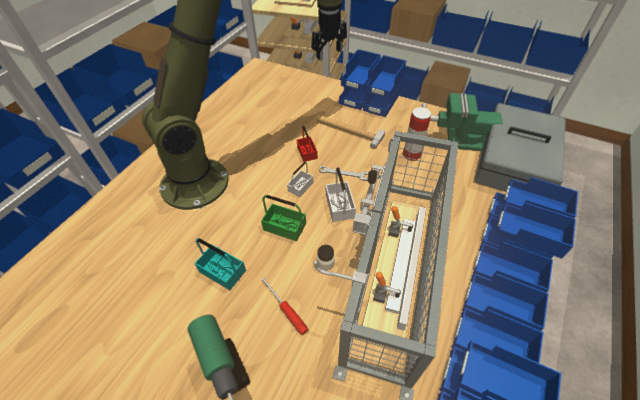

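View pics/top0.png

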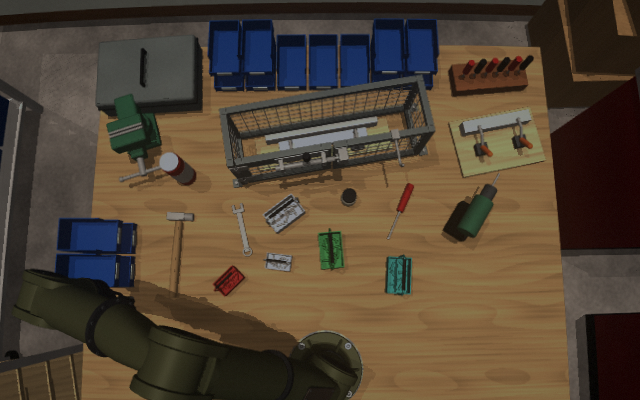

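View pics/wrist0.png

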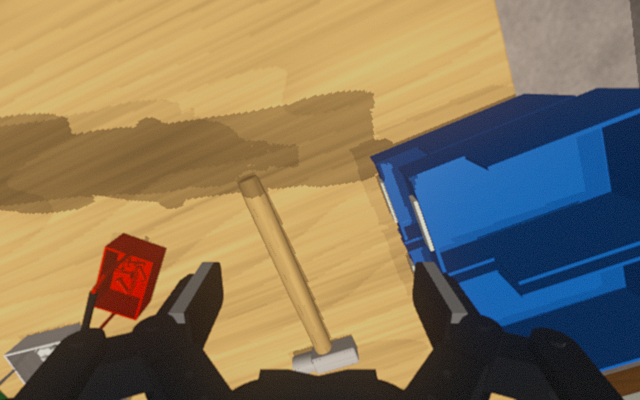

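The target basket is the larger silver one, at top (284,212) and scene (340,203). The small silver one at top (279,262) is a decoy. I'll zoom in on both.

```bash
cat > h.py <<'E'
from rig import get_state, vision, order, env
import cv2, numpy as np
from scipy.spatial.transform import Rotation as R
from scipy.optimize import least_squares
def Rt(s): 
    q=np.array(s["tool_rot"]); return R.from_quat([q[1],q[2],q[3],q[0]]).as_matrix()
def cam(c,s=None):
    K=np.array([[c["fx"],0,c["cx"]],[0,c["fy"],c["cy"]],[0,0,1]]);d=np.array(c["dist_coeffs"])
    if "rvec" in c: return K,d,cv2.Rodrigues(c["rvec"])[0],np.array(c["tvec"])
    H=np.array(c["hand_eye"]); T=np.eye(4);T[:3,:3]=Rt(s);T[:3,3]=s["eef_pos"]
    W=np.linalg.inv(T@H); return K,d,W[:3,:3],W[:3,3]
def proj(C,P):
    K,d,Rm,t=C; return cv2.projectPoints(np.array(P,float).reshape(-1,3),cv2.Rodrigues(Rm)[0],t,K,d)[0].reshape(-1,2)
def ray(C,uv):
    K,d,Rm,t=C; p=cv2.undistortPoints(np.array(uv,float).reshape(1,1,2),K,d).ravel()
    v=Rm.T@np.array([p[0],p[1],1]); return -Rm.T@t, v/np.linalg.norm(v)
def onz(C,uv,z):
    o,v=ray(C,uv); return o+v*(z-o[2])/v[2]
def tri(obs):
    A=np.zeros((3,3));b=np.zeros(3)
    for C,uv in obs:
        o,v=ray(C,uv);M=np.eye(3)-np.outer(v,v);A+=M;b+=M@o
    X=np.linalg.solve(A,b); return X,[np.round(proj(C,X)[0]-uv,1) for C,uv in obs]
def crop(n,px,x0,y0,x1,y1,f):
    im=cv2.resize(px[y0:y1,x0:x1,::-1],None,fx=f,fy=f,interpolation=cv2.INTER_CUBIC)
    for x in range((x0//20+1)*20,x1,20): cv2.putText(im,str(x),((x-x0)*f,10),0,.35,(0,0,255),1);cv2.line(im,((x-x0)*f,12),((x-x0)*f,18),(0,0,255),1)
    for y in range((y0//20+1)*20,y1,20): cv2.putText(im,str(y),(0,(y-y0)*f),0,.35,(0,0,255),1);cv2.line(im,(22,(y-y0)*f),(28,(y-y0)*f),(0,0,255),1)
    cv2.imwrite("pics/"+n,im)
E
python3 - <<'E'
from h import *
a=cv2.imread("pics/top0.png")[:,:,::-1]; crop("t1.png",a,210,70,450,240,3)
a=cv2.imread("pics/scene0.png")[:,:,::-1]; crop("s1.png",a,280,120,470,320,3)
c=vision.capture("scene");c2=vision.capture("top")
for cam_ in["scene","top"]:
  for q in ["basket","basket_grip","hook","bolt_knob","keeper","gate","cage","screw_jar","screwdriver","bolt_nose","gate_edge","hook_seat"]:
    try: print(cam_,q,[(np.round(x["point"],1).tolist(),round(float(x["p"]),2)) for x in vision.search_frame(cam_,q)][:5])
    except Exception as e: print(q,e)
E
```

```text
scene basket [([303.0, 146.7], 0.78), ([300.4, 180.3], 0.77), ([339.4, 199.0], 0.74), ([280.5, 220.7], 0.69), ([219.2, 266.5], 0.63)]
scene basket_grip [([307.3, 153.2], 0.91), ([342.2, 200.8], 0.9), ([218.7, 264.9], 0.9), ([284.0, 222.7], 0.59)]
scene hook [([353.0, 278.8], 0.78)]
scene bolt_knob [([369.1, 193.0], 0.71)]
scene keeper [([363.5, 220.3], 0.73), ([352.3, 172.9], 0.32)]
scene gate [([378.6, 185.2], 0.69)]
scene cage [([362.3, 222.0], 0.16)]
scene screw_jar [([326.7, 256.7], 0.88), ([350.4, 277.3], 0.49)]
scene screwdriver [([293.9, 317.8], 0.71)]
scene bolt_nose [([372.7, 185.4], 0.83)]
scene gate_edge [([379.3, 182.6], 0.67), ([369.1, 187.1], 0.6), ([342.3, 199.0], 0.25)]
scene hook_seat [([346.5, 274.5], 0.7)]
top basket [([226.7, 280.3], 0.94), ([283.9, 214.5], 0.85), ([329.7, 249.9], 0.85), ([398.3, 277.5], 0.69), ([279.7, 262.1], 0.56)]
top basket_grip [([287.5, 213.6], 0.95), ([277.7, 259.4], 0.91), ([229.1, 281.2], 0.77), ([330.2, 253.0], 0.61), ([325.0, 137.1], 0.23)]
top hook [([398.0, 135.5], 0.61), ([322.5, 137.0], 0.5), ([285.4, 214.6], 0.44)]
top bolt_knob [([310.8, 160.9], 0.92)]
top keeper [([341.5, 156.8], 0.47)]
top gate [([290.0, 160.4], 0.82)]
top cage [([320.5, 137.5], 0.98), ([402.0, 198.8], 0.27)]
top screw_jar [([348.6, 194.8], 0.52), ([341.7, 152.9], 0.44)]
top screwdriver []
top bolt_nose [([308.6, 164.9], 0.72)]
top gate_edge [([288.2, 164.0], 0.97), ([324.5, 132.1], 0.33)]
top hook_seat [([399.6, 138.3], 0.7)]
```

View pics/t1.png

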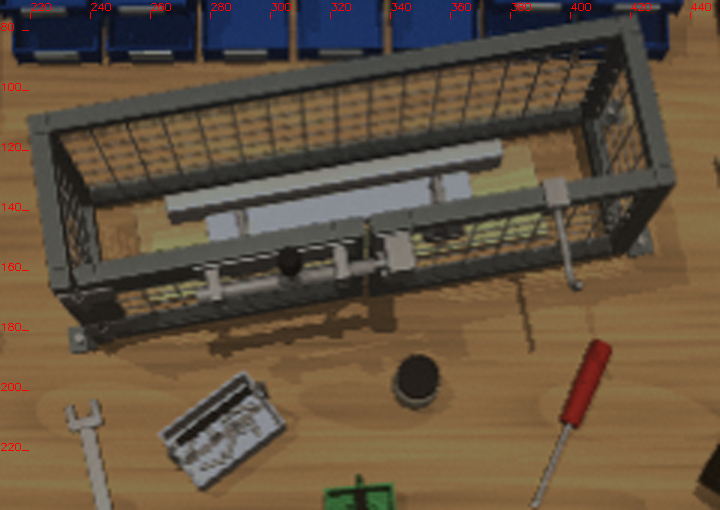

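View pics/s1.png

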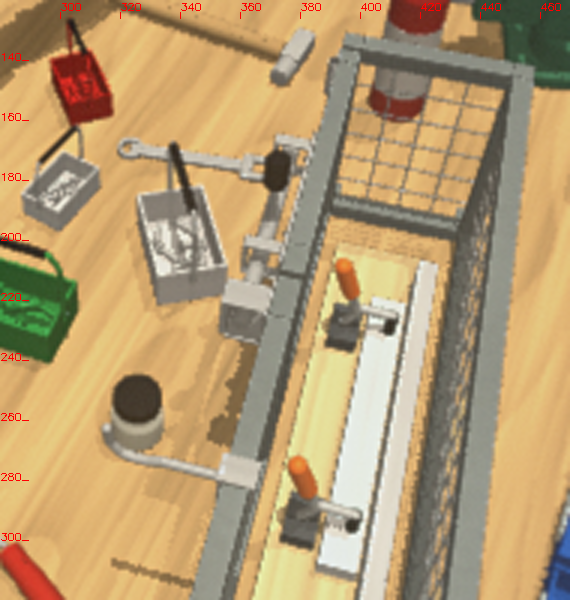

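```bash
cat > fit.py <<'E'
from h import *
c=vision.capture("scene");c2=vision.capture("top")
S=cam(c);T=cam(c2)
def g(p,P): # pose (x,y,yaw)
    co,si=np.cos(p[2]),np.sin(p[2]);P=np.atleast_2d(P)
    return np.c_[p[0]+co*P[:,0]-si*P[:,1],p[1]+si*P[:,0]+co*P[:,1],P[:,2]]
obs=[(T,(434.3,131.7),(0,-306,245)),(T,(228.3,166.7),(0,306,245)),(T,(220,109.3),(180,306,245)),(T,(422.3,76.7),(180,-306,245)),
(S,(457.7,142.3),(180,306,245)),(S,(395,132.3),(0,306,245)),
(T,(306.3,156.2),(-22,75,275)),(S,(372.3,177.3),(-22,75,275))]
def res(p): return np.concatenate([proj(C,g(p,np.array(P)/1e3))[0]-uv for C,uv,P in obs])
r=least_squares(res,[.6,0,0],loss='soft_l1');print("cage",np.round(r.x,4),np.round(r.fun.reshape(-1,2),1).tolist())
cg=r.x
for C,uv,n in[(T,(402,165.3),'tiptop'),(S,(316,263.3),'tiptop')]:
    q=onz(C,uv,.263);d=q-[*cg[:2],0];co,si=np.cos(cg[2]),np.sin(cg[2]);print(n,q,"cage frame",co*d[0]+si*d[1],-si*d[0]+co*d[1])
q,e=tri([(S,(372.3,177.3)),(T,(306.3,156.2))]);print("knob tri",q,e,"model",g(cg,np.array([[-.022,.075,.275]])))
a,b=tri([(S,(340.5,179.2)),(T,(280,208.7))]);print("grip tri",a,b)
for uv in[(266.7,217.3),(293.3,200)]: print(onz(T,uv,.13))
for uv in[(337.7,169.3),(343.3,189)]: print(onz(S,uv,.13))
print("jar top",onz(T,(349,196),.065))
E
python3 fit.py
```

```text
cage [ 0.6531 -0.0279  0.1645] [[1.6, -0.0], [-1.7, -0.2], [-1.2, -1.3], [0.4, -1.8], [0.6, -0.2], [-0.2, -1.9], [0.8, 1.2], [-1.3, 0.1]]
tiptop [ 0.59800188 -0.22377173  0.263     ] cage frame -0.08639306934308316 -0.18416400965981147
tiptop [ 0.6044964  -0.22826001  0.263     ] cage frame -0.0807212191940055 -0.18965523064093937
knob tri [0.62218245 0.04450059 0.27501497] [array([ 0.2, -0.1]), array([0.1, 0.2])] model [[0.61908534 0.0424386  0.275     ]]
grip tri [0.49890632 0.13125131 0.12603628] [array([ 0.2, -0. ]), array([0.1, 0.2])]
[0.47239464 0.1716136  0.13      ]
[0.52549834 0.09058375 0.13      ]
[0.47467529 0.16141667 0.13      ]
[0.52392254 0.09539138 0.13      ]
jar top [ 0.54940107 -0.08401431  0.065     ]
```

```bash
cat >> h.py <<'E'
CG=np.array([.6540,-.0275,.1645])
def c2w(x,y,z,cg=None):
    cg=CG if cg is None else cg
    co,si=np.cos(cg[2]),np.sin(cg[2]);return np.array([cg[0]+co*x-si*y,cg[1]+si*x+co*y,z])
def w2c(P,cg=None):
    cg=CG if cg is None else cg
    co,si=np.cos(cg[2]),np.sin(cg[2]);d=np.array(P)[:2]-cg[:2];return np.array([co*d[0]+si*d[1],-si*d[0]+co*d[1],P[2]])
def delta(s,P,yang=None):
    M=Rt(s);d=M.T@(np.array(P)-s["eef_pos"])*1e3
    a=np.arctan2(M[1,1],M[0,1]); t=0 if yang is None else (a-yang+np.pi/2)%np.pi-np.pi/2
    return np.round(d,1),round(t,4)
E
python3 -c "
from h import *
s=get_state();print(delta(s,[.499,.131,.25],.576)); print(c2w(-.066,-.187,.231))"
```

```text
(array([-408.6, -310.1,    3.3]), np.float64(0.5949))
[ 0.61951393 -0.22278367  0.231     ]
```

>>> apply_moves:
  commands:
    - [-32, -24, 0, 0.1]
    - [-64, -48, 0, 0.2]
    - [-96, -72, 0, 0.3]
    - [-128, -97, 0, 0.4]
    - [-160, -121, 0, 0.5]
    - [-192, -146, 0, 0.595]
    - [-224, -170, 0, 0.595]
    - [-256, -194, 0, 0.595]
    - [-288, -218, 0, 0.595]
    - [-320, -243, 0, 0.595]
  claw: 85

```text
time_s: 2.38
eef_pos: [0.4442, 0.2257, 0.2536]
tool_rot: [0.0, 0.477, 0.879, 0.0]
force: [-0.0, -0.1, -0.4]
finger_gap: 0.994
```

```bash
python3 -c "
from h import *
s=get_state();print(delta(s,[.499,.131,.25],.576));
c=vision.capture('wrist');crop('w1.png',c['pixels'],0,0,640,400,1)
C=cam(c,s); print(proj(C,[[.499,.131,.13]]))"
```

```text
(array([-109.3,   -5.7,    3.6]), np.float64(0.0004))
[[311.16560518 313.98799084]]
```

View pics/w1.png

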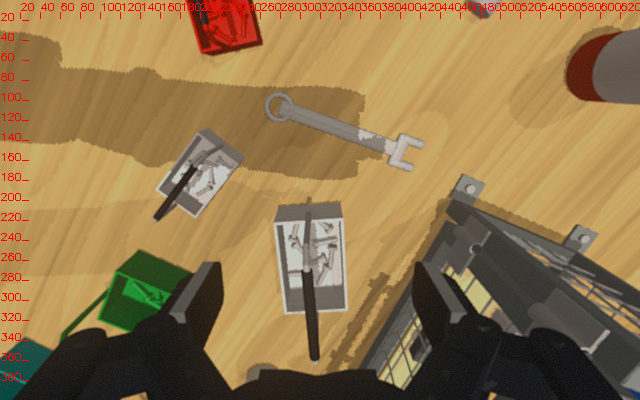

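The bar shows from (307,268) to (314,360) in the wrist view, and my prediction for its centre, (311,314), falls on it.

```bash
python3 -c "
from h import *
s=get_state();c=vision.capture('wrist');C=cam(c,s)
a=onz(C,(307,269),.13);b=onz(C,(314,360),.13);print(a,b,(a+b)/2,np.linalg.norm(a-b)); d=(a-b)/np.linalg.norm(a-b);yaw=np.arctan2(-d[0],d[1]);print(yaw)
m=(a+b)/2; P=m+d*.027; P[2]=.132; print(delta(s,P,yaw),P)"
```

```text
[0.47626139 0.15655773 0.13      ] [0.53248022 0.07828306 0.13      ] [0.50437081 0.1174204  0.13      ] 0.09637157178655167
0.6228531468892927
(array([-85.9,  -7.7, 122.2]), np.float64(-0.0568)) [0.48862022 0.13935027 0.132     ]
```

>>> apply_moves:
  commands:
    - [-25, -1, 0, -0.01]
    - [-50, -3, 0, -0.02]
    - [-70, -5, 10, -0.03]
    - [-75, -6, 25, -0.03]
    - [-75, -6, 25, -0.03]

```text
time_s: 2.9
eef_pos: [0.4788, 0.1592, 0.2264]
tool_rot: [-0.001, 0.465, 0.885, -0.001]
force: [0.1, 0.3, -0.0]
finger_gap: 0.993
```

```bash
python3 -c "
from h import *
s=get_state();c=vision.capture('wrist');C=cam(c,s);crop('w2.png',c['pixels'],200,200,440,400,3)
print(s['eef_pos'],s['time_s'],proj(C,[[.499,.131,.13],[.5044,.1174,.13]]))"
```

```text
[0.47884664 0.159182   0.22638029] 2.9 [[319.08049375 252.37898798]
 [314.65800714 269.61535017]]
```

View pics/w2.png

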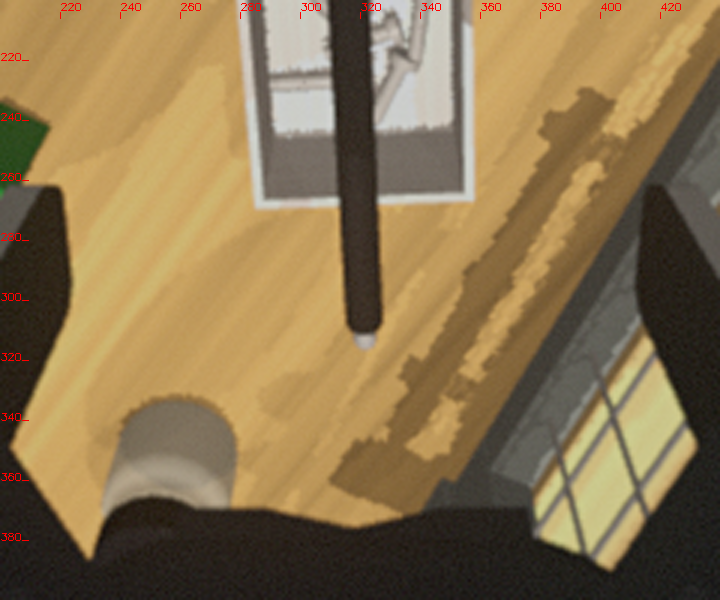

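```bash
python3 -c "
from h import *
s=get_state();c=vision.capture('wrist');C=cam(c,s);crop('w3.png',c['pixels'],230,120,420,320,3)
"
```

```text
(no output)
```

View pics/w3.png

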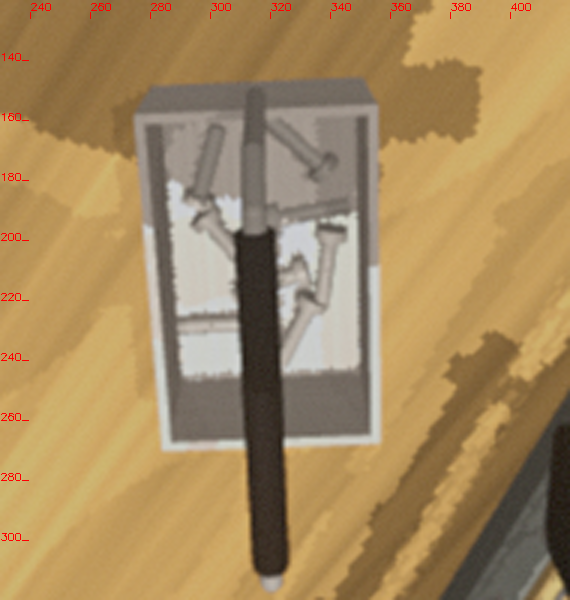

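```bash
python3 -c "
from h import *
s=get_state();c=vision.capture('wrist');C=cam(c,s)
for z in (.13,.133):
  a=onz(C,(315,197),z);b=onz(C,(320,311),z);print(a,b,(a+b)/2,np.linalg.norm(a-b)); d=(a-b)/np.linalg.norm(a-b);yaw=np.arctan2(-d[0],d[1]);print(yaw)
  m=(a+b)/2; P=m+d*.027; P[2]=.132; print(delta(s,P,yaw),P)"
```

```text
[0.47296466 0.16661433 0.13      ] [0.52949279 0.09145321 0.13      ] [0.50122872 0.12903377 0.13      ] 0.0940458657046973
0.6448391210249944
(array([-12.8,  -1.2,  96.2]), np.float64(-0.0387)) [0.48499984 0.15061208 0.132     ]
[0.4724191 0.1674496 0.133    ] [0.52817197 0.09331928 0.133     ] [0.50029553 0.13038444 0.133     ] 0.09275605421827136
0.6448391210249942
(array([-11.1,  -1.2,  96.2]), np.float64(-0.0387)) [0.48406665 0.15196274 0.132     ]
```

>>> apply_moves:
  commands:
    - [-12, -1, 15, -0.035]
    - [-12, -1, 45, -0.035]
    - [-12, -1, 75, -0.035]
    - [-12, -1, 92, -0.035]
    - [-12, -1, 96, -0.035]
    - [-12, -1, 96, -0.035]
  claw: 50

```text
time_s: 3.55
eef_pos: [0.4848, 0.1518, 0.132]
tool_rot: [-0.001, 0.448, 0.894, -0.0]
force: [-0.3, -0.2, 0.8]
finger_gap: 0.586
```

>>> apply_moves:
  commands:
    - [0, 0, 0, 0]
    - [0, 0, 0, 0]
    - [0, 0, 0, 0]
    - [0, 0, 0, 0]
    - [0, 0, 0, 0]
    - [0, 0, 0, 0]
    - [0, 0, 0, 0]
    - [0, 0, 0, 0]
  claw: 0
  newtons: 80

```text
time_s: 4.22
eef_pos: [0.4857, 0.1509, 0.1337]
tool_rot: [0.001, 0.448, 0.894, 0.001]
force: [-3.3, -0.7, 7.0]
finger_gap: 0.088
```

>>> apply_moves:
  commands:
    - [0, 0, -5, 0]
    - [0, 0, -15, 0]
    - [0, 0, -35, 0]
    - [0, 0, -60, 0]
    - [0, 0, -85, 0]
    - [0, 0, -110, 0]
    - [0, 0, -135, 0]
    - [0, 0, -155, 0]
    - [0, 0, -160, 0]
    - [0, 0, -160, 0]

```text
time_s: 5.05
eef_pos: [0.4858, 0.1508, 0.2938]
tool_rot: [0.001, 0.448, 0.894, 0.001]
force: [0.1, -0.0, -3.3]
finger_gap: 0.085
```

```bash
python3 -c "
from h import *
s=get_state();print(s['eef_pos'],s['finger_gap'],s['force'],s['wrist_torque'])
for n in('wrist','scene'):
  c=vision.capture(n);crop(n+'4.png',c['pixels'],0,0,640,400,1)
C=cam(c); print(proj(C,[s['eef_pos']]))
# hook refine target
M=Rt(s);print(delta(s,[0,0,0],CG[2]))
"
```

```text
[0.48576863 0.15080244 0.29378002] 0.0853026301538824 [ 0.07741945 -0.0039126  -3.2808748 ] [0.02517998 0.05983125 0.02457013]
[[340.84404515 130.75415144]]
(array([ 169.8, -480.5,  292.1]), np.float64(0.4763))
```

View pics/wrist4.png

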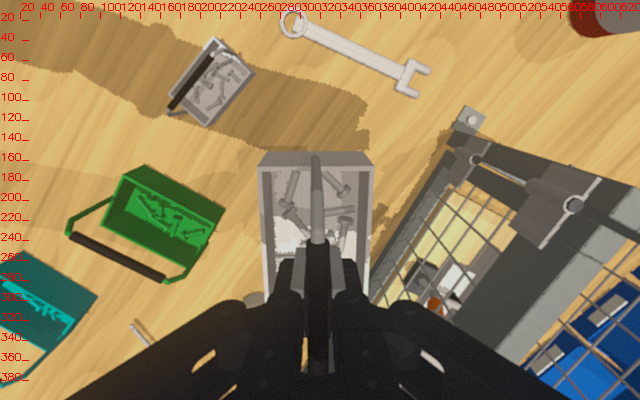

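View pics/scene4.png

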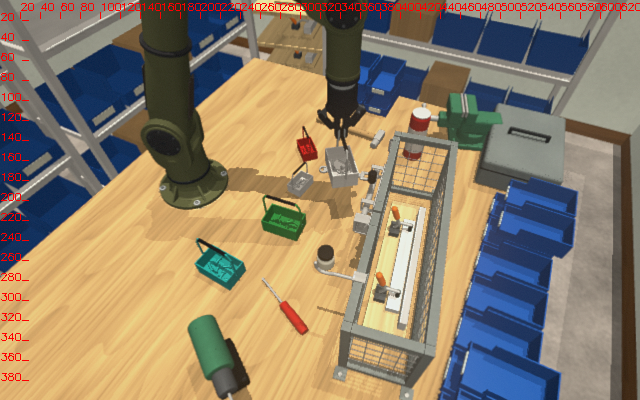

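```bash
python3 -c "
from h import *
s=get_state();C=cam(vision.capture('top'))
print(w2c(onz(C,(395.3,133.3),.248)), w2c(s['eef_pos']))
for p in [(-.15,-.02,.30),(-.145,-.160,.30)]: P=c2w(*p);print(P,delta(s,P,CG[2]))
"
```

```text
[ 0.0127376  -0.18782867  0.248     ] [-0.13789478  0.20333957  0.29131414]
[ 0.50930013 -0.07179387  0.3       ] (array([-192.9, -113.2,   -8.6]), np.float64(0.4765))
[ 0.5371589  -0.20908513  0.3       ] (array([-319.6, -173. ,   -8.6]), np.float64(0.4765))
```

>>> apply_moves:
  commands:
    - [-15, -9, -4, 0.04]
    - [-38, -22, -8, 0.1]
    - [-65, -38, -8, 0.16]
    - [-92, -54, -8, 0.22]
    - [-119, -70, -8, 0.28]
    - [-146, -86, -8, 0.34]
    - [-173, -101, -8, 0.4]
    - [-198, -116, -8, 0.45]
    - [-222, -127, -8, 0.476]
    - [-246, -138, -8, 0.476]

```text
time_s: 6.03
eef_pos: [0.521, -0.1309, 0.299]
tool_rot: [-0.001, 0.648, 0.762, -0.001]
force: [0.5, 0.3, -2.3]
finger_gap: 0.087
```

```bash
python3 -c "
from h import *
s=get_state();P=c2w(-.145,-.160,.302);print(P,delta(s,P,CG[2]))
"
```

```text
[ 0.5371589  -0.20908513  0.302     ] (array([-79.7,   3.4,  -3.1]), np.float64(-0.0029))
```

>>> apply_moves:
  commands:
    - [-25, 1, -2, 0]
    - [-50, 2, -3, 0]
    - [-70, 3, -3, 0]
    - [-80, 3, -3, 0]
    - [-80, 3, -3, 0]
    - [-80, 3, -3, 0]

```text
time_s: 6.53
eef_pos: [0.5374, -0.2069, 0.3022]
tool_rot: [-0.001, 0.647, 0.763, -0.0]
force: [0.0, 0.1, -2.9]
finger_gap: 0.089
```

```bash
python3 -c "
from h import *
s=get_state();print(s['eef_pos'],w2c(s['eef_pos']),s['force'])
for n in('scene','top','wrist'):
  c=vision.capture(n);C=cam(c,s); print(n,proj(C,[s['eef_pos'],c2w(-.086,-.187,.263),c2w(-.066,-.187,.231)]).round(1).tolist())
  if n=='wrist':crop('w5.png',c['pixels'],0,0,640,400,1)
  if n=='scene':crop('s5.png',c['pixels'],220,170,420,350,4)
  if n=='top':crop('t5.png',c['pixels'],300,90,460,240,4)
"
```

```text
[ 0.53739385 -0.2068858   0.30220043] [-0.14440807 -0.15786883  0.30220043] [ 0.04527183  0.14435492 -2.94703487]
scene [[292.0, 233.7], [314.5, 261.6], [323.7, 271.4]]
top [[399.0, 183.3], [402.8, 164.7], [399.5, 160.9]]
wrist [[316.2, 287.5], [421.3, 292.4], [437.6, 263.5]]
```

View pics/w5.png

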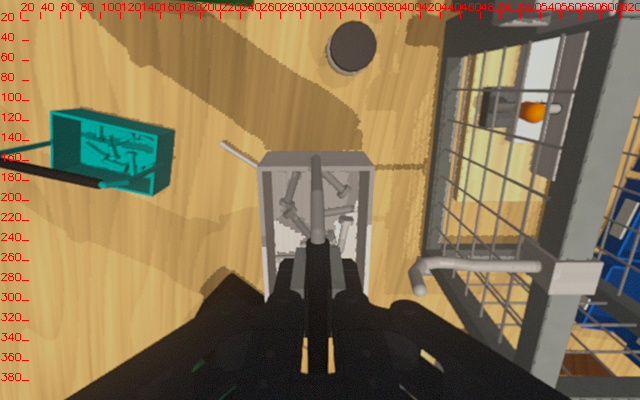

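View pics/s5.png

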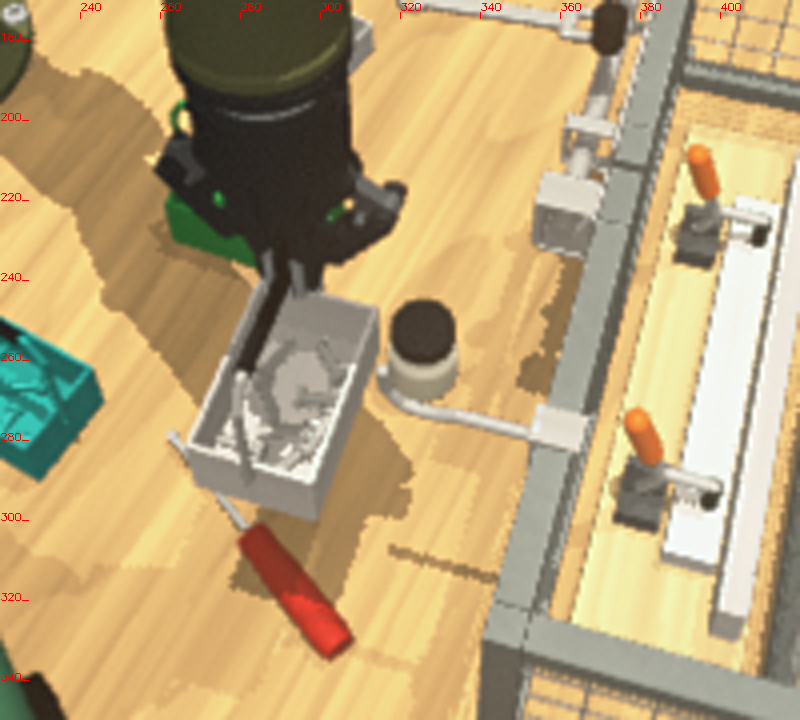

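View pics/t5.png

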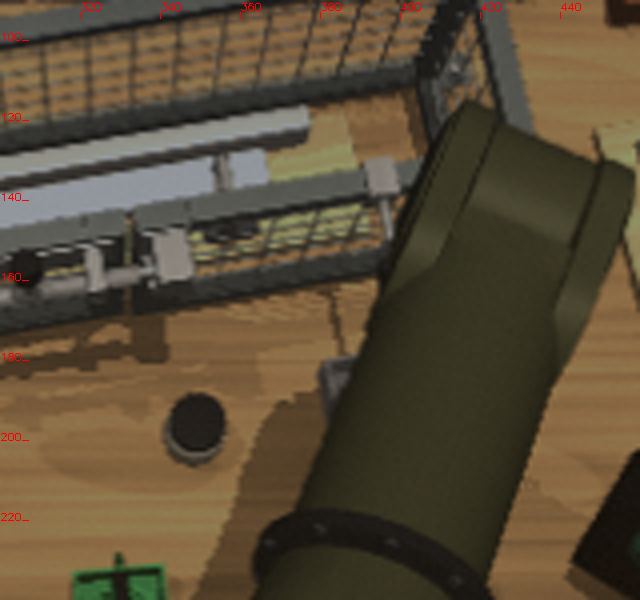

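>>> apply_moves:
  commands:
    - [0, 12, 0, 0]
    - [0, 30, 0, 0]
    - [0, 48, 0, 0]
    - [0, 64, 0, 0]
    - [0, 74, 0, 0]
    - [0, 77, 0, 0]
    - [0, 77, 0, 0]
    - [0, 77, 0, 0]

```text
time_s: 7.35
eef_pos: [0.6133, -0.1943, 0.3032]
tool_rot: [-0.0, 0.646, 0.763, -0.0]
force: [-0.0, 0.4, -2.0]
finger_gap: 0.085
```

```bash
python3 -c "
from h import *
s=get_state();print(s['eef_pos'],w2c(s['eef_pos']),s['force'])
for n in('scene','wrist'):
  c=vision.capture(n);C=cam(c,s); print(n,proj(C,[s['eef_pos'],c2w(-.088,-.187,.263),c2w(-.068,-.187,.231)]).round(1).tolist())
  if n=='wrist':crop('w6.png',c['pixels'],200,150,440,400,3)
  if n=='scene':crop('s6.png',c['pixels'],220,170,420,350,4)
"
```

```text
[ 0.61328725 -0.19426803  0.30324261] [-0.06747293 -0.15784964  0.30324261] [-0.01904602  0.36039973 -2.01754289]
scene [[326.8, 242.2], [313.6, 261.4], [322.8, 271.2]]
wrist [[316.2, 287.5], [280.1, 291.1], [316.0, 262.5]]
```

View pics/w6.png

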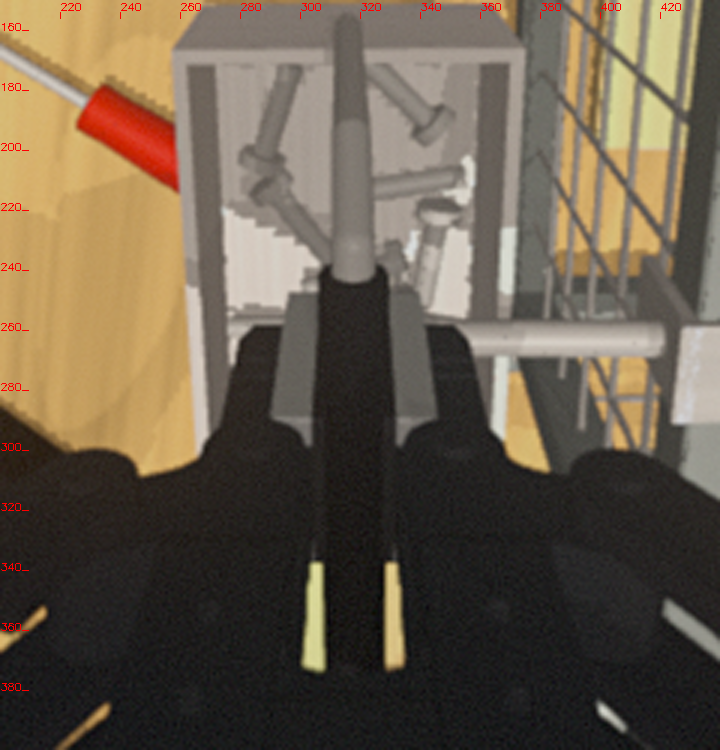

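View pics/s6.png

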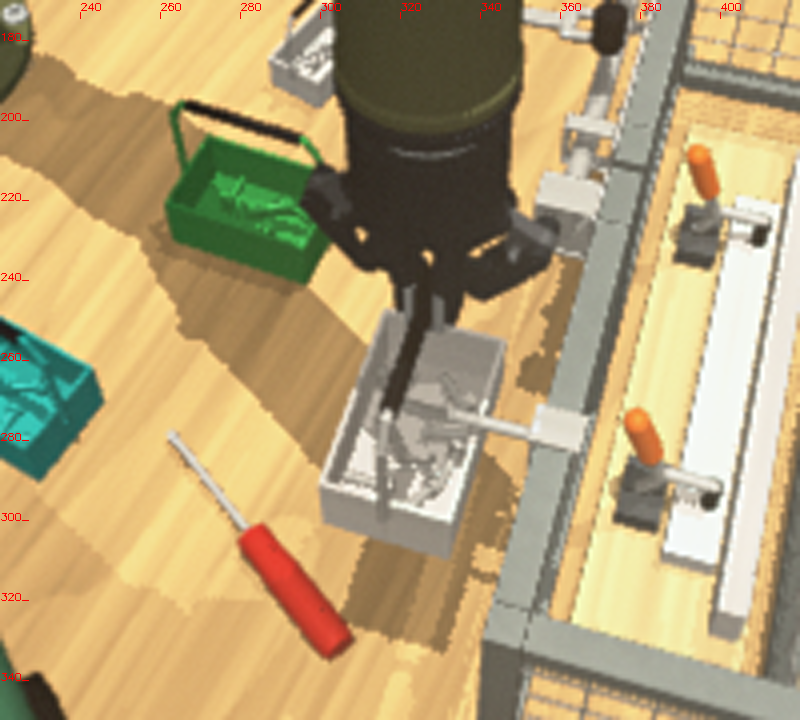

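>>> apply_moves:
  commands:
    - [0, 0, 8, 0]
    - [0, 0, 20, 0]
    - [0, 0, 32, 0]
    - [0, 0, 44, 0]
    - [0, 0, 52, 0]
    - [0, 0, 56, 0]
    - [0, 0, 56, 0]

```text
time_s: 8.03
eef_pos: [0.6132, -0.1947, 0.2463]
tool_rot: [-0.001, 0.647, 0.763, -0.0]
force: [-0.3, 0.1, -1.4]
finger_gap: 0.084
```

```bash
python3 -c "
from h import *
s=get_state();print(s['eef_pos'],w2c(s['eef_pos']),s['force'])
for n in('scene','wrist'):
  c=vision.capture(n);C=cam(c,s); print(n,proj(C,[s['eef_pos'],c2w(-.088,-.187,.263),c2w(-.068,-.187,.231)]).round(1).tolist())
  if n=='wrist':crop('w7.png',c['pixels'],200,150,440,400,3)
  if n=='scene':crop('s7.png',c['pixels'],270,200,400,330,5)
"
```

```text
[ 0.61321393 -0.19471655  0.24627019] [-0.06761871 -0.15828009  0.24627019] [-0.26087557  0.11817999 -1.36562593]
scene [[326.8, 256.7], [313.6, 261.4], [322.8, 271.2]]
wrist [[316.2, 287.5], [265.1, 373.6], [315.7, 320.1]]
```

View pics/w7.png

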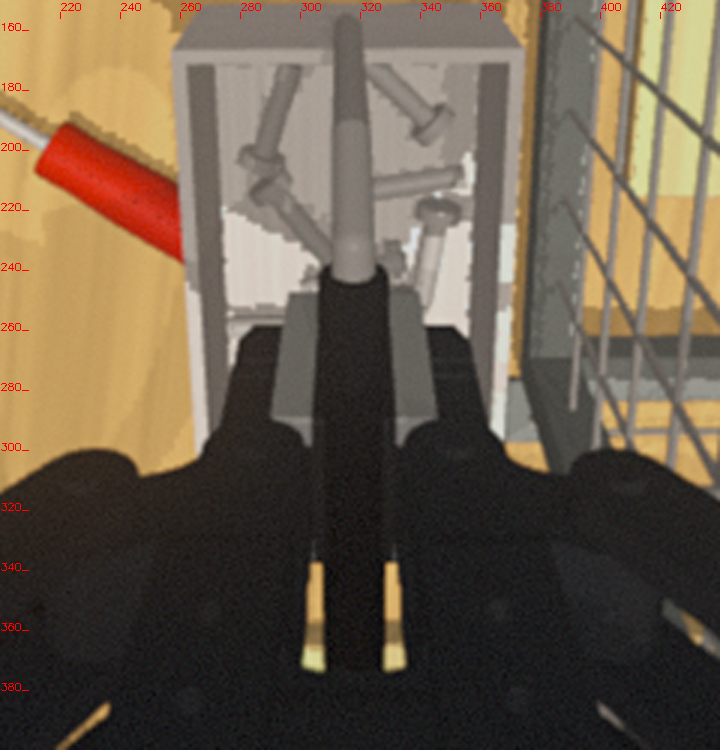

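View pics/s7.png

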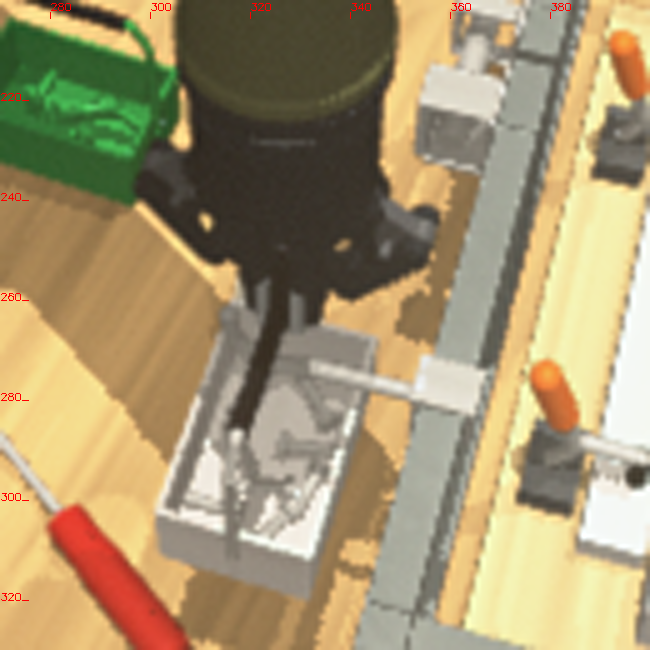

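>>> apply_moves:
  commands:
    - [0, 0, 2, 0]
    - [0, 0, 4, 0]
    - [0, 0, 6, 0]
    - [0, 0, 7, 0]
    - [0, 0, 7, 0]

```text
time_s: 8.55
eef_pos: [0.6138, -0.1948, 0.2403]
tool_rot: [0.0, 0.646, 0.763, -0.0]
force: [0.8, 0.6, -1.0]
finger_gap: 0.086
```

>>> apply_moves:
  commands:
    - [0, 0, 1, 0]
    - [0, 0, 2, 0]
    - [0, 0, 3, 0]
    - [0, 0, 3, 0]
    - [0, 0, 3, 0]

```text
time_s: 8.97
eef_pos: [0.6143, -0.1948, 0.2389]
tool_rot: [0.001, 0.646, 0.763, 0.001]
force: [-1.9, 2.9, 7.7]
finger_gap: 0.084
```

The force now reads +7.7 N in z, so the bar is on the seat. I'll ease off 1.5 mm and open.

>>> apply_moves:
  commands:
    - [0, 0, -1.5, 0]
    - [0, 0, -1.5, 0]

```text
time_s: 9.13
eef_pos: [0.6142, -0.1948, 0.2396]
tool_rot: [0.001, 0.646, 0.763, 0.0]
force: [-0.8, 0.5, 3.1]
finger_gap: 0.084
```

>>> apply_moves:
  commands:
    - [0, 0, 0, 0]
    - [0, 0, 0, 0]
    - [0, 0, 0, 0]
    - [0, 0, 0, 0]
    - [0, 0, 0, 0]
    - [0, 0, 0, 0]
  claw: 32

```text
time_s: 9.63
eef_pos: [0.6138, -0.1948, 0.2386]
tool_rot: [-0.0, 0.646, 0.763, -0.0]
force: [-0.1, -0.5, -0.5]
finger_gap: 0.377
```

```bash
python3 -c "
from h import *
s=get_state();print(s['eef_pos'],w2c(s['eef_pos']),s['force'],s['finger_gap'])
for n in('scene','wrist'):
  c=vision.capture(n);C=cam(c,s)
  if n=='wrist':crop('w8.png',c['pixels'],200,150,440,400,3)
  if n=='scene':crop('s8.png',c['pixels'],270,200,400,330,5)
"
```

```text
[ 0.61380673 -0.1947948   0.2386179 ] [-0.06704672 -0.15845437  0.2386179 ] [-0.07376106 -0.47668567 -0.54744716] 0.37661311172699885
```

View pics/w8.png

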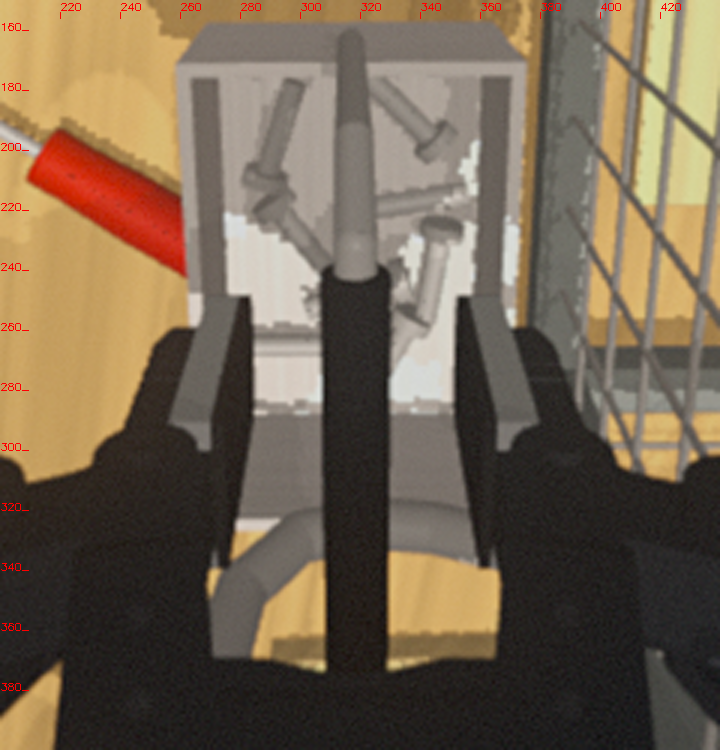

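View pics/s8.png

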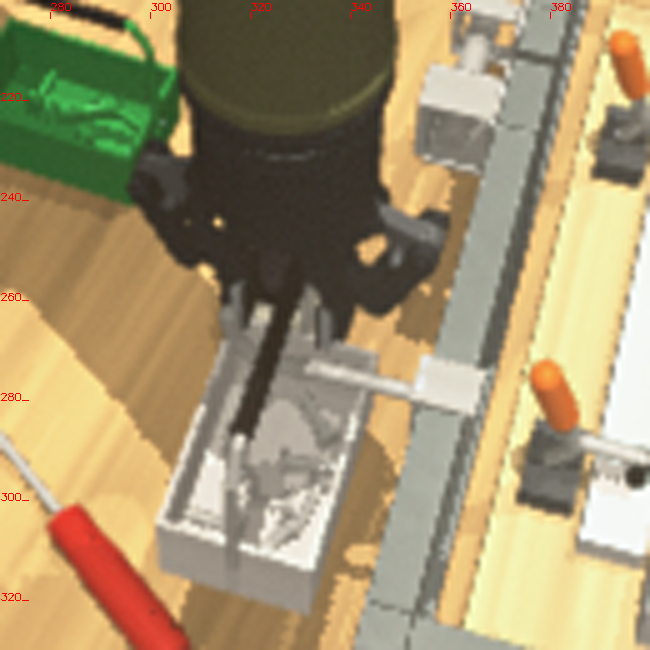

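The bar lies on the hook, with the wire visible beneath it at wrist (300–350, 325), and the pads are clear on both sides. I'll withdraw straight up.

>>> apply_moves:
  commands:
    - [0, 0, -4, 0]
    - [0, 0, -12, 0]
    - [0, 0, -24, 0]
    - [0, 0, -40, 0]
    - [0, 0, -60, 0]
    - [0, 0, -80, 0]
    - [0, 0, -105, 0]
    - [0, 0, -125, 0]
    - [0, 0, -135, 0]
    - [0, 0, -135, 0]

```text
time_s: 10.57
eef_pos: [0.6145, -0.1952, 0.3769]
tool_rot: [0.002, 0.646, 0.763, 0.001]
force: [-0.1, 0.1, 0.0]
finger_gap: 0.373
```

```bash
python3 -c "
from h import *
s=get_state();print(s['eef_pos'],w2c(s['eef_pos']),s['force'],s['finger_gap'],s['joint_pos'])
for n in('scene','wrist'):
  c=vision.capture(n);C=cam(c,s)
  if n=='wrist':crop('w9.png',c['pixels'],0,0,640,400,1)
  if n=='scene':crop('s9.png',c['pixels'],270,140,400,330,4)
print(delta(s,c2w(-.022,.075,.38),0))
"
```

```text
[ 0.61447583 -0.19521113  0.37692008] [-0.06645483 -0.15897465  0.37692008] [-0.12389506  0.08574037  0.01374234] 0.3730710642651329 [ 0.13825264  0.48192457  0.23795629  1.21662032 -0.11051187  1.45033137
  0.52761249]
(array([234. ,  44.6,  -3.4]), np.float64(0.1649))
```

View pics/w9.png

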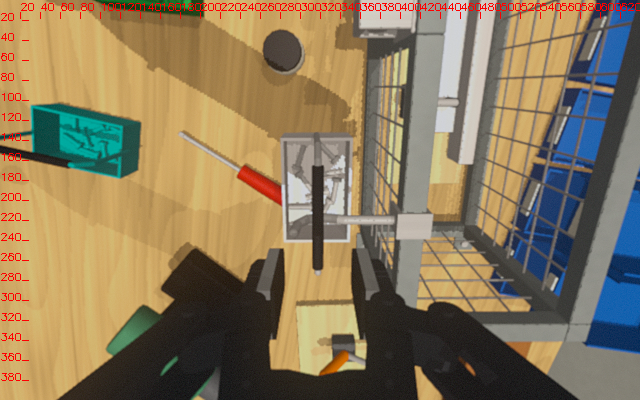

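View pics/s9.png

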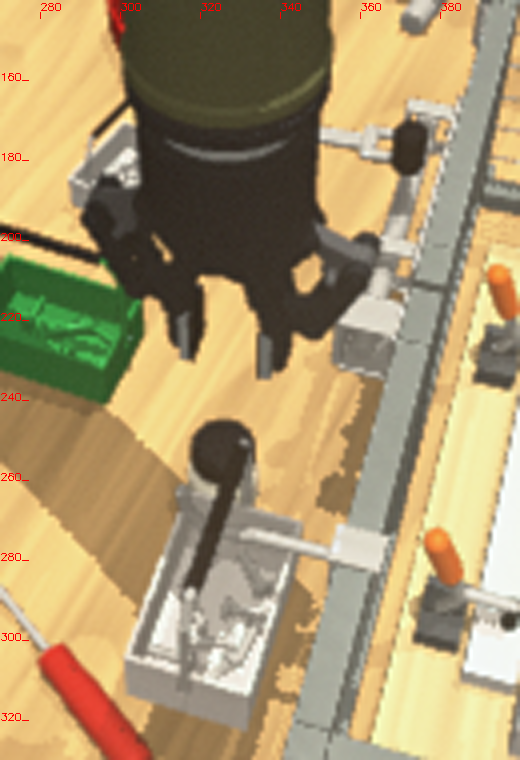

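The basket hangs freely on the hook. Next I'll move above the knob.

```bash
python3 -c "
from h import *
s=get_state();print(c2w(-.022,.075,.275));print(delta(s,c2w(-.022,.075,.38),CG[2]))
"
```

```text
[0.62001506 0.04288483 0.275     ]
(array([233.3,  45.2,  -6.7]), np.float64(0.0005))
```

>>> apply_moves:
  commands:
    - [15, 3, 0, 0]
    - [40, 8, 0, 0]
    - [70, 14, 0, 0]
    - [102, 20, 0, 0]
    - [135, 26, 0, 0]
    - [167, 32, 0, 0]
    - [197, 38, 0, 0]
    - [220, 43, 0, 0]
    - [233, 45, 0, 0]
    - [233, 45, 0, 0]
  claw: 60

```text
time_s: 11.5
eef_pos: [0.6193, 0.0474, 0.3723]
tool_rot: [-0.002, 0.644, 0.765, -0.0]
force: [-0.0, 0.5, -0.0]
finger_gap: 0.699
```

```bash
python3 -c "
from h import *
s=get_state();print(s['eef_pos'],w2c(s['eef_pos']))
c=vision.capture('wrist');C=cam(c,s);crop('w10.png',c['pixels'],220,100,460,350,3)
print(proj(C,[c2w(-.022,.075,.291),c2w(-.022,.075,.275)]))
"
```

```text
[0.61929946 0.04735122 0.37225305] [-0.02197453  0.07952328  0.37225305]
[[316.94837078 222.55199495]
 [317.04382105 213.73161657]]
```

View pics/w10.png

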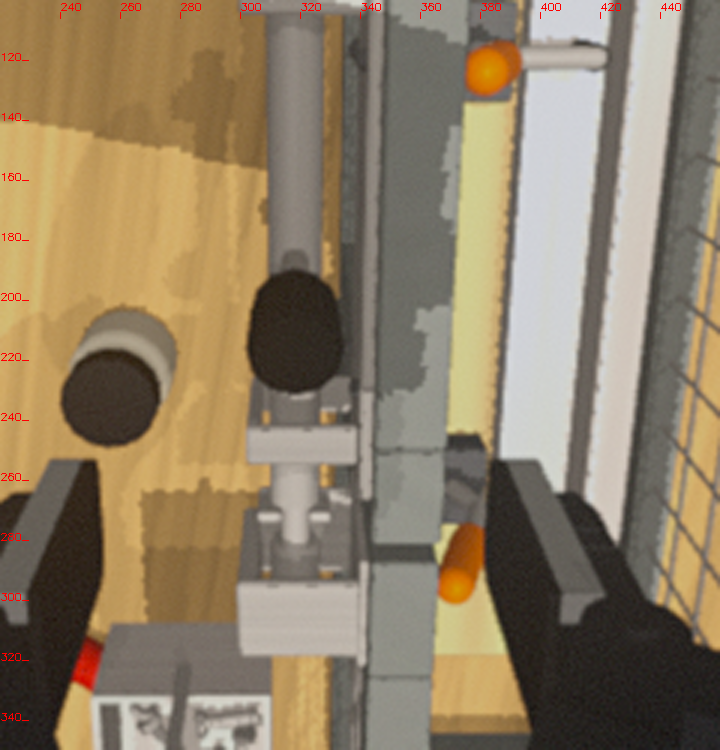

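>>> apply_moves:
  commands:
    - [-1, 1, 15, 0]
    - [-3, 1, 40, 0]
    - [-3, 1, 65, 0]
    - [-3, 1, 82, 0]
    - [-3, 1, 90, 0]
    - [-3, 1, 91, 0]
    - [-3, 1, 91, 0]

```text
time_s: 12.13
eef_pos: [0.6215, 0.0384, 0.283]
tool_rot: [0.0, 0.647, 0.762, -0.0]
force: [-0.8, -0.3, 0.9]
finger_gap: 0.705
```

```bash
python3 -c "
from h import *
s=get_state();print(s['eef_pos'],w2c(s['eef_pos']),s['force'])
c=vision.capture('wrist');C=cam(c,s);crop('w11.png',c['pixels'],170,150,470,400,2)
c=vision.capture('scene');C=cam(c,s);crop('s11.png',c['pixels'],300,100,450,250,4)
"
```

```text
[0.62154428 0.03836999 0.28296416] [-0.02123077  0.07029568  0.28296416] [-0.7501461  -0.28681576  0.88485499]
```

View pics/w11.png

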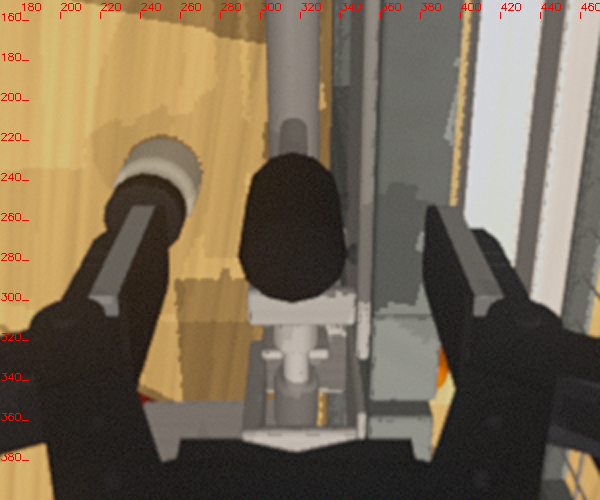

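View pics/s11.png

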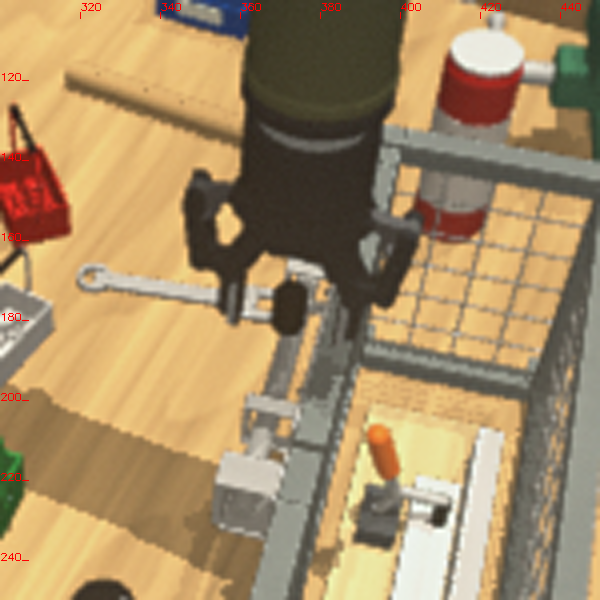

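```bash
python3 -c "
from h import *
s=get_state()
c=vision.capture('wrist');C=cam(c,s)
for y in (.070,.073,.076,.079):
  a=np.linspace(0,6.28,60);P=[c2w(-.021+.011*np.cos(t),y+.011*np.sin(t),z) for z in(.259,.291) for t in a];p=proj(C,P);print(y,p.min(0),p.max(0))
"
```

```text
0.07 [287.75658583 239.32113154] [342.61065598 321.89089086]
0.073 [287.53733936 233.63467107] [342.78355075 315.79565839]
0.076 [287.31480724 227.88001559] [342.95903825 309.61557629]
0.079 [287.08891223 222.05587342] [343.13717943 303.34878968]
```

>>> apply_moves:
  commands:
    - [4, 0, 1, 0]
    - [8, 1, 2, 0]
    - [8, 1, 2, 0]
    - [8, 1, 2, 0]

```text
time_s: 12.62
eef_pos: [0.6211, 0.0485, 0.2809]
tool_rot: [-0.0, 0.646, 0.763, 0.0]
force: [0.4, 0.2, -0.3]
finger_gap: 0.704
```

>>> apply_moves:
  commands:
    - [0, 0, 0, 0]
    - [0, 0, 0, 0]
    - [0, 0, 0, 0]
    - [0, 0, 0, 0]
    - [0, 0, 0, 0]
    - [0, 0, 0, 0]
    - [0, 0, 0, 0]
  claw: 10
  newtons: 50

```text
time_s: 13.2
eef_pos: [0.6206, 0.0474, 0.281]
tool_rot: [-0.0, 0.647, 0.763, -0.0]
force: [-5.0, -0.9, 5.5]
finger_gap: 0.242
```

```bash
python3 -c "
from h import *
s=get_state();print(s['eef_pos'],w2c(s['eef_pos']),s['force'],s['finger_gap']*85)
c=vision.capture('wrist');C=cam(c,s);crop('w12.png',c['pixels'],170,150,470,400,2)
"
```

```text
[0.62062552 0.04738185 0.28101703] [-0.02066135  0.07933635  0.28101703] [-4.97101897 -0.94884776  5.54681479] 20.5428825521914
```

View pics/w12.png

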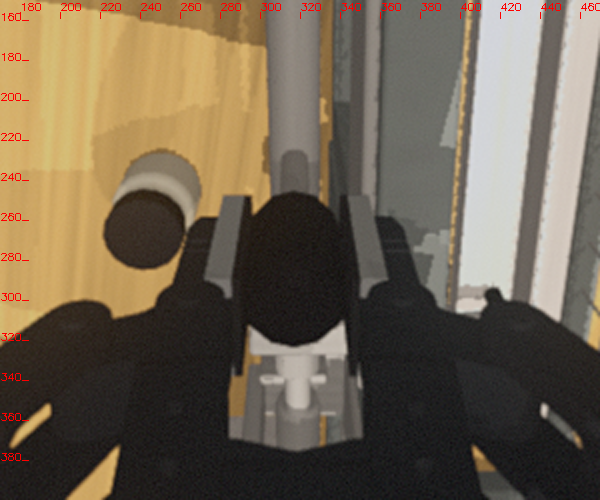

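The knob is held centrally between the pads (wrist 318, 285). I'll lift it about 10 mm.

>>> apply_moves:
  commands:
    - [0, 0, -3, 0]
    - [0, 0, -6, 0]
    - [0, 0, -8, 0]
    - [0, 0, -10, 0]
    - [0, 0, -11, 0]
    - [0, 0, -11, 0]
    - [0, 0, -11, 0]

```text
time_s: 13.83
eef_pos: [0.6207, 0.0475, 0.2916]
tool_rot: [-0.0, 0.646, 0.763, -0.001]
force: [-4.4, -1.0, -2.6]
finger_gap: 0.239
```

```bash
python3 -c "
from h import *
s=get_state();print(s['eef_pos'],w2c(s['eef_pos']),s['force'],s['finger_gap']*85)
c=vision.capture('wrist');C=cam(c,s);crop('w13.png',c['pixels'],170,150,470,400,2)
"
```

```text
[0.62069638 0.04747688 0.29159459] [-0.02057589  0.07941849  0.29159459] [-4.43127012 -0.99231518 -2.61432888] 20.32099365581256
```

View pics/w13.png

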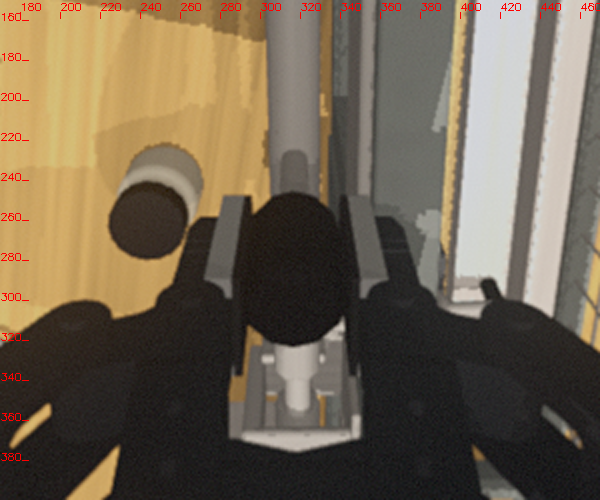

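>>> apply_moves:
  commands:
    - [2, -0.5, 0, 0]
    - [5, -0.7, 0, 0]
    - [8, -0.7, 0, 0]
    - [11, -0.7, 0, 0]
    - [14, -0.7, 0, 0]
    - [14, -0.7, 0, 0]

```text
time_s: 14.38
eef_pos: [0.6178, 0.0626, 0.2917]
tool_rot: [-0.0, 0.646, 0.763, 0.0]
force: [-4.8, -2.4, -2.2]
finger_gap: 0.239
```

>>> apply_moves:
  commands:
    - [4, 0, 0, 0]
    - [8, 0, 0, 0]
    - [12, 0, 0, 0]
    - [17, 0, 0, 0]
    - [22, 0, 0, 0]
    - [27, 0, 0, 0]
    - [31, 0, 0, 0]
    - [31, 0, 0, 0]
    - [31, 0, 0, 0]

```text
time_s: 15.13
eef_pos: [0.6125, 0.0933, 0.2916]
tool_rot: [-0.001, 0.646, 0.763, 0.0]
force: [-5.6, -0.3, -3.0]
finger_gap: 0.239
```

```bash
python3 -c "
from h import *
s=get_state();print(s['eef_pos'],w2c(s['eef_pos']),s['force'],s['finger_gap']*85)
c=vision.capture('wrist');C=cam(c,s);crop('w14.png',c['pixels'],170,150,470,400,2)
c=vision.capture('scene');C=cam(c,s);crop('s14.png',c['pixels'],300,100,450,250,4)
"
```

```text
[0.61245492 0.09329683 0.29162574] [-0.02120266  0.1259695   0.29162574] [-5.57093598 -0.26196181 -3.00827384] 20.348929014873768
```

View pics/w14.png

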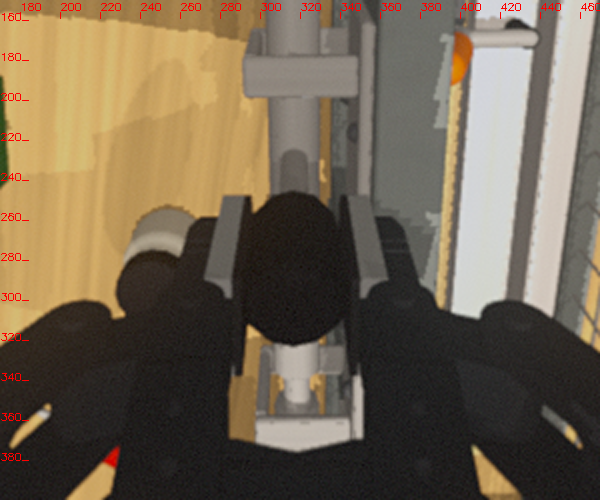

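View pics/s14.png

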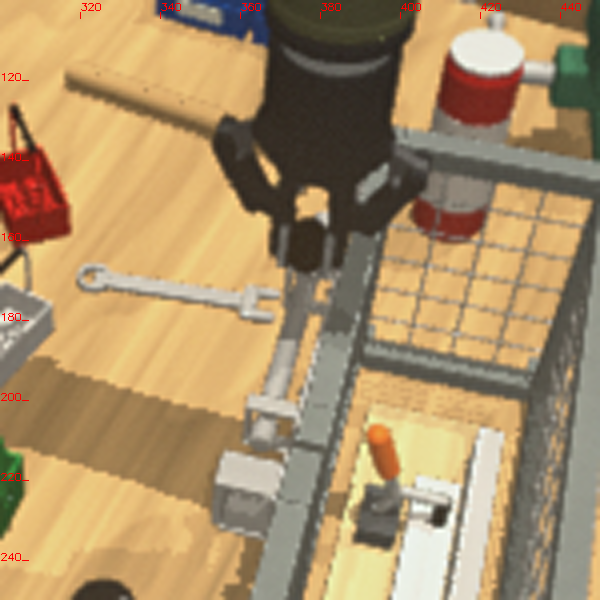

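The bolt is drawn about 46 mm; in the scene view its nose has left the keeper and sits at (366,208). Now I'll compute the swing arc.

```bash
python3 -c "
from h import *
s=get_state();M=Rt(s);p=w2c(s['eef_pos']);v=p[:2]-[0,.284];co,si=np.cos(CG[2]),np.sin(CG[2])
for t in np.arange(.04,.40,.04):
  c,n=np.cos(t),np.sin(t);w=np.array([c*v[0]+n*v[1],-n*v[0]+c*v[1]])-v
  W=np.array([co*w[0]-si*w[1],si*w[0]+co*w[1],0]);print(round(t,2),(M.T@W*1e3).round(1))
"
```

```text
0.04 [ 1.  -6.3  0. ]
0.08 [  2.2 -12.6   0. ]
0.12 [  3.7 -18.8   0. ]
0.16 [  5.4 -24.9   0. ]
0.2 [  7.4 -31.    0. ]
0.24 [  9.6 -36.9   0.1]
0.28 [ 12.1 -42.8   0.1]
0.32 [ 14.8 -48.6   0.1]
0.36 [ 17.7 -54.3   0.1]
```

>>> apply_moves:
  commands:
    - [0.5, -3, 0, 0.02]
    - [1, -6.5, 0, 0.04]
    - [2.2, -12.5, 0, 0.08]
    - [3.7, -19, 0, 0.12]
    - [5.4, -25, 0, 0.16]
    - [7.4, -31, 0, 0.2]
    - [7.4, -31, 0, 0.2]

```text
time_s: 15.82
eef_pos: [0.5808, 0.0951, 0.2924]
tool_rot: [0.0, 0.72, 0.694, 0.001]
force: [0.3, -1.1, -2.8]
finger_gap: 0.242
```

```bash
python3 -c "
from h import *
s=get_state();p=w2c(s['eef_pos']);print(p,s['force'],s['finger_gap']*85)
v=p[:2]-[0,.284]; print('theta',np.arctan2(-v[0],-v[1])-np.arctan2(.0212,.158))
"
```

```text
[-0.05215069  0.13288526  0.29239881] [ 0.2611911  -1.12639796 -2.82762317] 20.58553185903266
theta 0.19892820396102567
```

>>> apply_moves:
  commands:
    - [0.5, -3, 0, 0.02]
    - [1, -6.3, 0, 0.04]
    - [2.2, -12.5, 0, 0.08]
    - [3.7, -19, 0, 0.12]
    - [4.7, -23, 0, 0.145]
    - [5.4, -25, 0, 0.16]
    - [5.4, -25, 0, 0.16]
    - [5.4, -25, 0, 0.16]
    - [5.4, -25, 0, 0.16]
    - [5.4, -25, 0, 0.16]

```text
time_s: 16.65
eef_pos: [0.5569, 0.1006, 0.2918]
tool_rot: [0.0, 0.772, 0.635, 0.0]
force: [1.9, 1.2, -2.7]
finger_gap: 0.243
```

```bash
python3 -c "
from h import *
s=get_state();p=w2c(s['eef_pos']);print(p,s['force'],s['finger_gap']*85,s['time_s'],abs(s['joint_velocities']).max())
v=p[:2]-[0,.284]; print('theta',np.arctan2(-v[0],-v[1])-np.arctan2(.0212,.158))
c=vision.capture('wrist');C=cam(c,s);crop('w15.png',c['pixels'],0,0,640,400,1)
c=vision.capture('scene');C=cam(c,s);crop('s15.png',c['pixels'],260,100,450,340,3)
c=vision.capture('top');C=cam(c,s);crop('t15.png',c['pixels'],210,70,450,240,3)
"
```

```text
[-0.07483077  0.14227206  0.29183279] [ 1.94197399  1.2001685  -2.73330201] 20.678017003057025 16.65 0.0022403104514743376
theta 0.35240655906365825
```

View pics/w15.png

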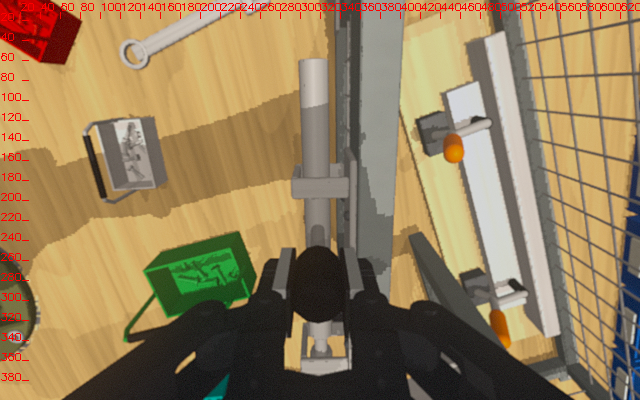

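View pics/s15.png

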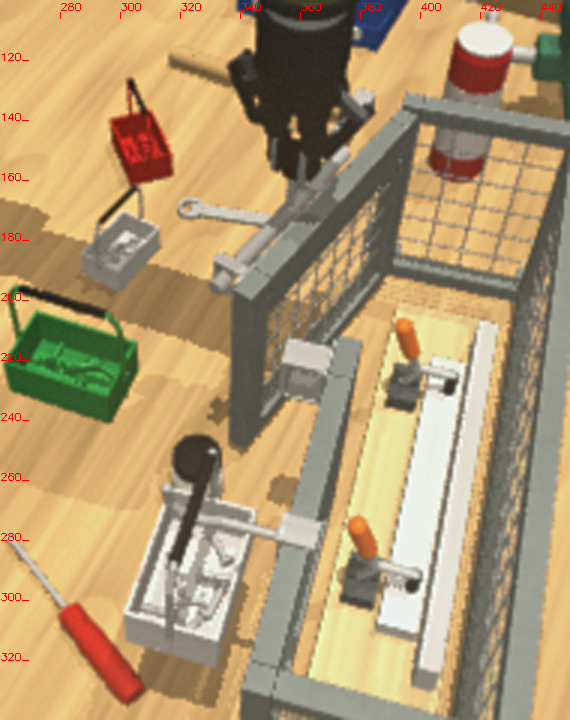

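View pics/t15.png

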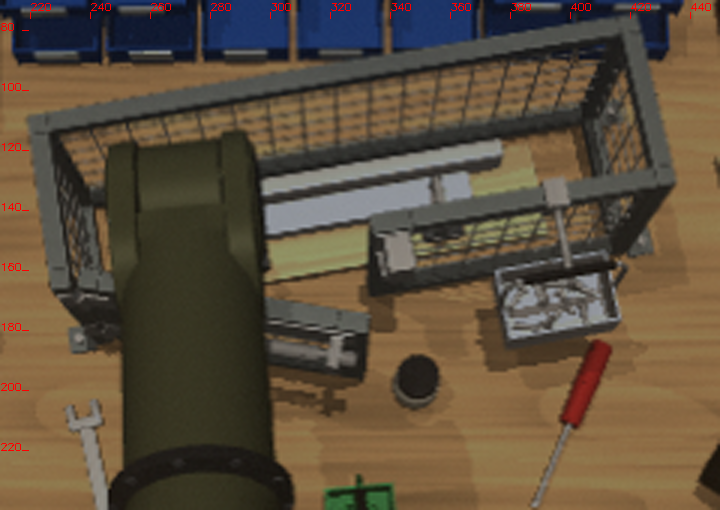

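The gate stands ajar at about 0.35 rad and the knob is gripped. The basket hangs on the hook, clear of both arm and gate, and the bystanders haven't moved. I'm handing in.

```bash
python3 -c "
from h import *
print(order.sign_off()); s=get_state(); print(s['time_s'],s['eef_pos'],s['force'],s['finger_gap'])"
```

```text
the job is handed in; nothing more can be done
None
the job is handed in; nothing more can be done
```

I handed the job in at about 17 s of the 67 s allowed. The sign-off reports no verdict, so the result rests on the checks below.

- **Basket:** I picked up the larger silver basket by its grip and hung it on the hook. I let go and withdrew upwards. The last pictures show the bar lying across the hook and the tray clear of the bench, gate and arm.
- **Bolt:** I gripped the knob from above, lifted it about 10.6 mm and drew it back about 46 mm. The wrist force stayed under about 7 N, so nothing was forced against the keeper. The pictures show the bolt's nose out of the keeper.
- **Gate:** I swung it open to about 0.35 rad (10 cm at its free edge), worked out from where the gripper was on the knob. The arm was still, and the gripper still holds the knob at about 20.7 mm opening and 50 N grip.
- **Bystanders:** The jar, screwdriver and wrench look unmoved in the last top picture. I did not check the hammer, spray can or drill closely, but the arm never worked near them.

**Disagreements and gaps:**
- The first wrist estimate of the basket grip was 14 mm off along the bar, and a closer look before grasping corrected it.
- The gripper came down about 8 mm short of the knob along the gate. I saw that in the wrist picture and corrected it before closing.
- I tried to read the state once more after the hand-in, but it was refused.

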